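# Fit the slit plate and hold a cuvette in the photometer's beam

## Robot

A 6-joint arm with a two-finger parallel gripper is mounted at the origin on the work surface. World frame = base frame: x ahead of the robot, y to its left, z up, the work surface at z = 0. Lengths are in m, angles in rad, forces in N, time in s.
With the tool pointing down it reaches from about 0.3 to 0.875 m from the base axis. Payload 4.2 kg.
Tool frame: the origin (TCP) lies at the very end of the fingers, on their centre line; the grasp point (between the pads) lies 19 mm behind it (robot.pinch_z is the distance from the TCP to the grasp point, in m); z points along the fingers, y is the direction in which the jaws open and shut (so a half turn about z gives the same grasp; the last joint's range is limited). The gripper opens to 85 mm and grips with 20 to 120 N. Pads are 22 mm wide; open, the fingers measure 114 mm over their backs; the gripper's body (76 mm by 85 mm) begins 54 mm behind the grasp point. The pads swing forward as they close: fully open they stand 13 mm farther back than shut.
Start: joints at [1.163, 0.32, 1.565, -0, 1.257, -0.02], TCP at [0.217, 0.532, 0.231] pointing down, gripper open.
Joint ranges: [-3.11, 3.11], [-0.84, 2.01], [0.21, 2.61], [-1.34, 4.49], [0.05, 2.63], [-2.56, 2.56]. Speed limits (rad/s): [2.57, 2.57, 3.14, 3.14, 3.14, 3.14].

## Interface

Orientations are given as a rotation vector (axis times angle).
In Python, from bench import robot gives the robot as it stands. The module is installed in compiled form; this text tells all that it offers.
- The arm moves only by the tool move_arm, never from a script. Its argument "motion" is a list of rows, each a list of 3 entries, a list of its own where there are three numbers: the gripper command: -1 is shut, 1 is fully open, values between are in proportion, then the shift along the tool's x, y, z in m, then the turn about the tool's z in degrees. A call has 1 to 12 rows; each row shifts and turns the commanded pose from where the row before left it, along the tool's axes as they then stand; what a row does not reach is not made up. A row lasts 1/10 s, in which the tool goes at most 50 mm and 8.59 degrees, less where a joint would pass 70% of its speed; a pose out of reach is approached as far as the arm can. A call is refused whole if a number of a shift passes 0.05 or a number of a turn 8.59, either way. A call with a gripper value outside its range is refused whole. The fingers move at their own pace and stop on an object; "squeeze" is the grip in N (left out, the last holds). Time passes only in rows, so rows that do not move let the fingers close. It gives the time, the measured TCP pose, the force and the opening at its end, in the units of the state.
- robot.sense(): the state, without advancing time (a new reading comes with each control period).
- robot.snapshot(name): name is "scene" or "top"; returns (picture, depth): 400x640x3 uint8, blue, green, red; 400x640 float32, m along the optical axis (not along the pixel's ray), 0 where there is no reading.
- robot.get_calibration(name): a dict with "fx", "fy", "cx", "cy" (pixels), "view" (4x4, takes a point from world to camera coordinates). Camera axes: x right, y down, z forward; pixel columns grow to the right and rows downward; lengths in m; the calibration is good to about 2 mm. A picture is of the moment at which its call begins. get_calibration takes no time and is no camera call.
- robot.sign_off(): hands the job in, once; it reports no verdict.
The state is a dict: "time_s": time; "q": joint angles; "joint_velocities": joint speeds; "tau": joint torques, N m; "eef_pos": TCP position; "ee_rot": TCP orientation; "ft_force": force on the tool from outside, world axes, zero at the start; "torque": the same for the moment, N m; "gripper_width": opening from 0.0 (shut) to 1.0 (fully open).
Only numpy, scipy, OpenCV 4.12 (cv2) and the standard library are available. Lean on these libraries where they do the work, as an engineer would, in place of code of your own. Each camera call takes 0.05 s, during which the arm holds its last target.

## Task

First slide the slit plate (the one with the narrow, tall handle) edgewise down into the slot in front of the photometer's lamp until it is fully home, and let go. Then take the tall stoppered cuvette by its frosted broad sides only, never touching its clear end windows, and keep it upright. Finish while still holding it steady in mid-air, its middle on the light beam at the centre of the gap, clear windows square to lamp and detector; leave the other things where they are.

Things in the scene. Friction and masses are not known exactly. Their poses are not given: they have to be found in the camera images.
- photometer: Open photometer, fixed. Origin on the bench under the middle of the gap, z up; light runs along y (lamp at +y, detector at -y). Base plate 94 (x) mm, y -120..170, 12 mm thick, thin black cross under mid-gap. White detector box y -112..-57, 80 wide (x); white lamp box y 84..166, 84 wide; both 92 mm high. Grey slot holder y 57..83, 63 wide, 90 high. Free gap: y -54..57.
- beam (a point): Point on the light beam in the middle of the photometer's gap, above the drawn cross, 70 mm above the bench; axes as the photometer's. The round ports on the lamp and detector boxes are at this height. The cuvette's middle belongs here.
- slot_seat (a point): Centre of the slot's bottom, 40 mm above the bench, 70 mm from the beam point towards the lamp; axes as the photometer's. The slot is open upwards, 46 mm long (x), 8 mm wide (y), 44 mm deep (walls end 84 mm above the bench), with 45-degree lead-in lips 6 mm high on top. A plate fully home has its lower edge here and its width along x.
- slit_plate: Loose aluminium plate with a 6 x 22 mm slit window: 42 wide (x), 5 thick (y), 60 high (z) mm, about 60 g. White handle on top, narrow and tall: 26 wide, 10 thick, 58 to 86 mm above the lower edge; pinch it across its 10 mm (y). Origin: centre of the lower edge, z up; same both ways round. Stands upright in one of the plate rack's two grooves.
- blank_plate: Loose aluminium plate of the same 42 x 5 x 60 mm without a window, a bystander: its white handle is as wide as the plate (42 mm) and low (58 to 70 mm above the lower edge). It stands in the rack's other groove and stays there. Origin: centre of the lower edge.
- plate_rack: Plate rack: grey plastic block, fixed, 124 (x) by 46 (y) by 30 (z) mm, with two upright grooves 45 by 8 mm, 22 mm deep (floor 8 mm above the bench), in line at x = -29 and +29 mm; plates stand with their width along the rack's x. Origin: centre of its underside. It stands left or right of the photometer, the cuvette rack on the other side.
- cell: Tall loose cuvette, glass, about 50 g: 36 long (x), 18 broad (y), 50 high (z) mm, white stopper on top (28 x 10, up to 56 mm). The broad sides (+y, -y; 34 mm long) are frosted: grip there, 18 mm apart. The narrow ends (+x, -x) are the clear windows; light passes along x. Origin: centre of underside, z up; same both ways round. Stands in one of the cuvette rack's two pockets.
- cell_mid (a point): Middle of the tall cuvette, 25 mm above its underside; axes as the cuvette's.
- short_cell: A short open cuvette without stopper, 36 x 18 x 30 mm, a bystander, in the cuvette rack's other pocket. Origin: centre of its underside.
- cell_rack: Cuvette rack: grey plastic block, fixed, 124 (x) by 46 (y) by 16 (z) mm, with two pockets 39 by 21 mm, 12 mm deep (floor 4 mm above the bench), in line at x = -29 and +29 mm; cuvettes stand with their length along the rack's x. Origin: centre of its underside.
- spray_bottle: White spray bottle with a blue collar and trigger, 68 mm across, 188 mm high, a bystander. Origin: centre of its underside.
- wash_bottle: White wash bottle with a bent spout, 60 mm across, about 190 mm high, a bystander. Origin: centre of its underside.
- toy_car: Small motor-driven model car chassis with four wheels, 110 x 68 x 41 mm, a bystander. Origin: under its middle.
- screwdriver: Screwdriver 150 mm long lying on the bench between robot and photometer, a bystander. Origin: near its middle, underside; x along it, tip at +x.
- tape_roll: Roll of clear tape lying flat, 70 mm across, 18 mm high, a bystander. Origin: centre of its underside.
Things that resemble listed ones, but are neither listed nor needed, are in the scene too. What is shaped like the cell but purple is not meant.

How it is judged:
By the outcome, as a careful person would: the job done as asked, in the order asked, and still so for the second after the job is handed in, while the arm keeps its last pose, push and grip.
It also fails if it takes over 58 s, if anything falls off the work surface, if the arm or the gripper's body presses on something with over 40 N, if the wrist force passes 120 N, or if a joint passes its speed limit or range.

## Working session

There is one attempt and no reset: what is moved stays moved. The work goes in short steps, Python scripts to look and compute and a tool call to move; the robot and the scene stay as the last step left them, time stands still between calls to the robot, and variables do not carry over. Pictures are saved under pics/ and viewed, and the job is handed in when it is done.

Besides the shell and the picture viewer there is one more tool, called after "Call:" in YAML: its name, and indented under it one key for each argument. move_arm: Moves the arm, as the interface text tells. Its arguments: {"type":"object","properties":{"motion":{"type":"array","items":{"type":"array"}},"squeeze":{"type":"number"}},"required":["motion"]}

```bash
mkdir -p pics; cat > h.py <<'E'
import numpy as np, cv2
from bench import robot
def snap(n,tag):
    im,d=robot.snapshot(n); np.savez('pics/%s.npz'%tag,im=im,d=d); cv2.imwrite('pics/%s.png'%tag,im); return im,d
def load(tag):
    z=np.load('pics/%s.npz'%tag); return z['im'],z['d']
def cloud(n,d):
    c=robot.get_calibration(n); v,u=np.mgrid[:d.shape[0],:d.shape[1]]
    p=np.stack([(u-c['cx'])/c['fx']*d,(v-c['cy'])/c['fy']*d,d],-1)
    V=np.array(c['view']); W=(p-V[:3,3])@V[:3,:3]; W[d==0]=np.nan; return W
def proj(n,P):
    c=robot.get_calibration(n);V=np.array(c['view']);q=np.asarray(P)@V[:3,:3].T+V[:3,3]
    return np.stack([q[...,0]/q[...,2]*c['fx']+c['cx'],q[...,1]/q[...,2]*c['fy']+c['cy']],-1)
E
python3 - <<'E'
from h import *
for n in('scene','top'):
    im,d=snap(n,n+'0'); c=robot.get_calibration(n); print(c); print((d>0).mean())
print(robot.sense(), robot.pinch_z)
E
```

```text
{'fx': 388.5155515574951, 'fy': 388.5155515574951, 'cx': 320.98891345610457, 'cy': 201.71975913335618, 'view': array([[ 0.51903373,  0.85474117,  0.0046391 , -0.2979561 ],
       [ 0.71061226, -0.42848391, -0.5580607 , -0.36661603],
       [-0.47500968,  0.29294893, -0.82978716,  1.31459728],
       [ 0.        ,  0.        ,  0.        ,  1.        ]])}
0.99586328125
{'fx': 408.6762319084069, 'fy': 408.6762319084069, 'cx': 314.58750383417737, 'cy': 201.1255357847291, 'view': array([[-0.01533057, -0.99986452,  0.0059934 ,  0.01774603],
       [-0.99050149,  0.0143673 , -0.13674934,  0.58968922],
       [ 0.13664471, -0.00803292, -0.99058755,  1.21880532],
       [ 0.        ,  0.        ,  0.        ,  1.        ]])}
0.99612109375
{'time_s': 0.1, 'q': array([ 1.16301039e+00,  3.20275727e-01,  1.56555781e+00,  1.45215014e-06,
        1.25742605e+00, -2.00434519e-02]), 'joint_velocities': array([-0.00266524, -0.00029029, -0.00500967,  0.00079066, -0.00107825,
        0.00096319]), 'tau': array([ 1.31145745e-03, -4.16415167e+01, -2.34705520e+01, -2.71584901e-05,
        4.89205369e-03, -4.44437276e-06]), 'eef_pos': array([0.2172582 , 0.53191006, 0.23053861]), 'ee_rot': array([-6.05188304e-01, -3.08238758e+00,  2.55798302e-03]), 'ft_force': array([-0.2837131 , -0.90204995, -0.53373997]), 'torque': array([0.03883286, 0.04501441, 0.00663728]), 'gripper_width': 1.0035508366362507} 0.0187
```

View pics/scene0.png

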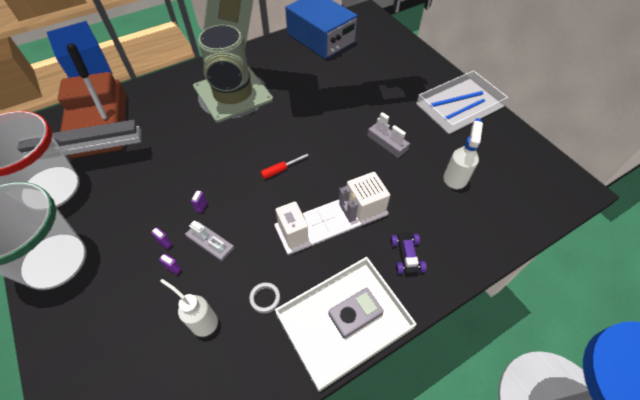

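View pics/top0.png

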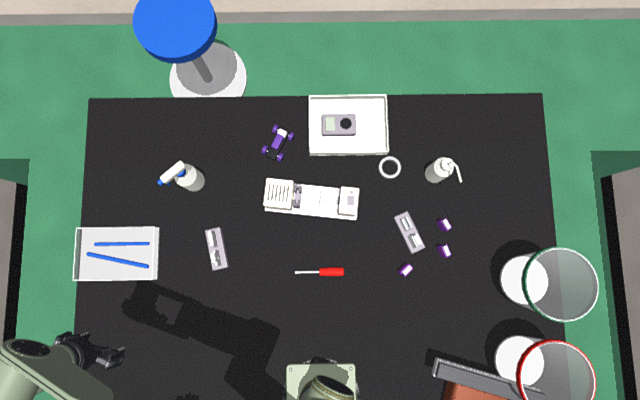

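The overview shows the photometer at top (311,200), the plate rack at top (216,249) and scene (389,135), and the cuvette rack at top (409,232) and scene (209,240). The purple look-alikes stand loose near the cuvette rack. Next I enlarge both racks.

```bash
python3 - <<'E'
from h import *
S,_=load('scene0');T,_=load('top0')
def c(im,u,v,w=32): return cv2.resize(im[v-w:v+w,u-w:u+w],(390,290) if 0 else (390,390),interpolation=cv2.INTER_CUBIC)
def c2(im,u,v,w,h): return cv2.resize(im[v-h:v+h,u-w:u+w],(400,300),interpolation=cv2.INTER_CUBIC)
a=np.hstack([c2(S,389,133,32,24),c2(T,216,249,32,24)]);b=np.hstack([c2(S,209,240,32,24),c2(T,409,232,32,24)])
cv2.imwrite('pics/crop1.png',np.vstack([a,b]))
a=np.hstack([c2(S,333,211,64,48),c2(T,311,200,64,48)])
cv2.imwrite('pics/crop2.png',a)
E
```

```text
(no output)
```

View pics/crop1.png

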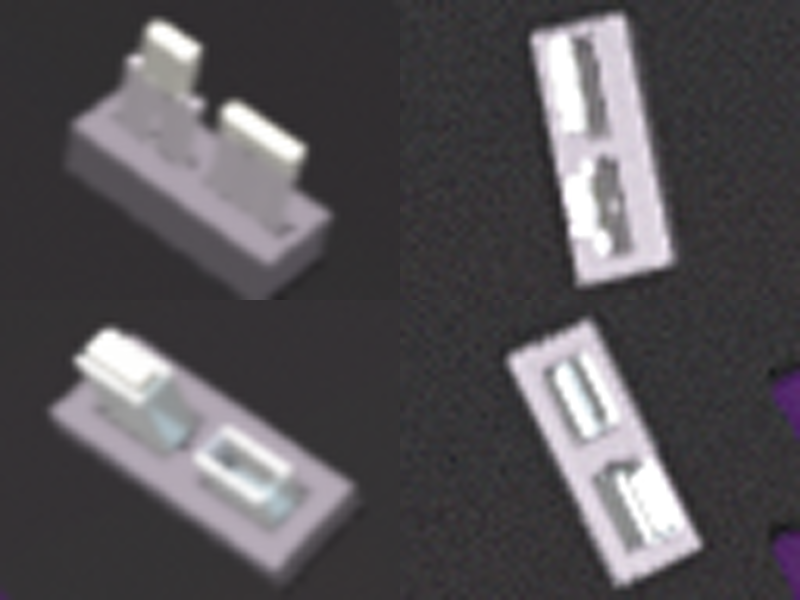

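View pics/crop2.png

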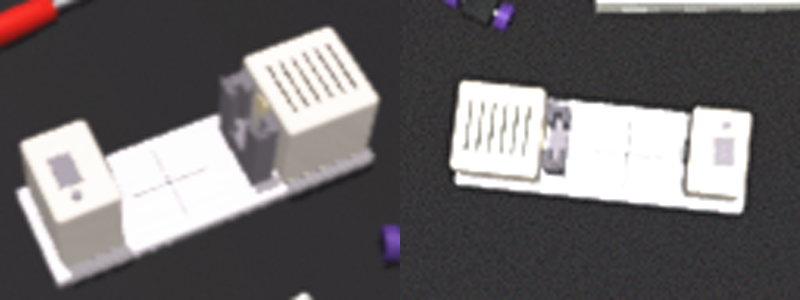

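In the crop, the slit plate (narrow tall handle) is the rack plate nearer the robot: scene (384,125), top (215,258). The wide low-handled plate at top (213,237) is the blank. The tall stoppered cuvette is the clear one at scene (193,232) and top (415,242). The open short one is at top (404,222), and the purple ones are not meant.

```bash
cat > m.py <<'E'
from h import *
def rectfit(xy):
    r=cv2.minAreaRect((xy*1000).astype(np.float32)); return r
def sel(W,c,r,z0,z1):
    m=(np.hypot(W[...,0]-c[0],W[...,1]-c[1])<r)&(W[...,2]>z0)&(W[...,2]<z1); return m
E
python3 - <<'E'
from m import *
C={n:cloud(n,load(n+'0')[1]) for n in('scene','top')}
for n,pix in(('top',{'rackP':(222,250),'rackC':(410,233),'base':(322,203),'slit':(214,258),'cell':(415,242),'det':(350,200),'lamp':(278,196),'bench':(320,240)}),('scene',{'base':(320,222),'slit':(384,120),'cell':(193,228),'lamp':(368,186)})):
    for k,(u,v) in pix.items(): print(n,k,C[n][v,u].round(4))
print('bench z', {n:np.nanmedian(C[n][...,2][(abs(C[n][...,2])<.02)]) for n in C}, {n:np.nanstd(C[n][...,2][(abs(C[n][...,2])<.01)]) for n in C})
for nm,pu,lo,hi,r in(('rackP',(222,250),.024,.034,.08),('rackC',(410,233),.011,.020,.08),('lamp',(278,196),.085,.098,.07),('det',(350,200),.085,.098,.06),('base',(322,203),.008,.017,.2)):
    c=C['top'][pu[1],pu[0]]
    for n in C:
        m=sel(C[n],c,r,lo,hi); P=C[n][m]; 
        r1=rectfit(P[:,:2]); print(nm,n,m.sum(),np.round(P.mean(0),4),'z med',np.median(P[:,2]).round(4),[np.round(x,1) for x in r1])
E
```

```text
top rackP [0.4449 0.2946 0.0263]
top rackC [ 0.4886 -0.286   0.0189]
top base [ 0.5876 -0.0146  0.0115]
top slit [0.4209 0.3022 0.0954]
top cell [ 0.4593 -0.2905  0.0573]
top det [ 0.5846 -0.0953  0.0925]
top lamp [0.5993 0.1172 0.0941]
top bench [ 0.472  -0.0065  0.0009]
scene base [ 0.5914 -0.0137  0.0112]
scene slit [0.4294 0.3017 0.0839]
scene cell [ 0.4655 -0.3044  0.0531]
scene lamp [0.6045 0.1207 0.0916]
bench z {'scene': np.float64(0.0004103707961454795), 'top': np.float64(0.0007930693853135965)} {'scene': np.float64(0.00208449002894491), 'top': np.float64(0.002817316746357876)}
rackP scene 365 [0.4542 0.3049 0.0296] z med 0.0299 [array([448.3, 311.1]), array([125.7,  49.7]), np.float64(12.9)]
rackP top 423 [0.4492 0.3091 0.0299] z med 0.0302 [array([449.6, 312.5]), array([124. ,  47.3]), np.float64(12.4)]
rackC scene 527 [ 0.5011 -0.2832  0.0158] z med 0.0158 [array([ 490.8, -284.4]), array([127.4,  47.1]), np.float64(23.9)]
rackC top 363 [ 0.4924 -0.2809  0.016 ] z med 0.0161 [array([ 491.6, -283.8]), array([123.6,  47.5]), np.float64(23.4)]
lamp scene 971 [0.6099 0.111  0.0916] z med 0.0918 [array([607. , 104.5]), array([107.1,  84.5]), np.float64(83.6)]
lamp top 812 [0.6073 0.1139 0.0921] z med 0.0923 [array([607.1, 105.3]), array([106.6,  84. ]), np.float64(83.8)]
det scene 662 [ 0.5859 -0.0924  0.0919] z med 0.092 [array([583.2, -90.6]), array([56.3, 82.3]), np.float64(83.3)]
det top 488 [ 0.5827 -0.0899  0.0924] z med 0.0926 [array([583.6, -90.4]), array([54.6, 80.1]), np.float64(83.1)]
base scene 1733 [ 0.6126 -0.0064  0.0121] z med 0.0121 [array([664.7,   9. ]), array([288.2, 235.3]), np.float64(83.4)]
base top 1250 [ 0.5969 -0.0028  0.0124] z med 0.0124 [array([603.6, -26. ]), array([352. , 359.9]), np.float64(74.5)]
```

```bash
python3 - <<'E'
from m import *
C={n:cloud(n,load(n+'0')[1]) for n in('scene','top')}
for nm,c,lo,hi,r in(('slit',(.421,.305),.088,.1,.03),('slit2',(.421,.305),.075,.1,.03),('cellstop',(.4646,-.2957),.056,.066,.035),('celltop',(.4646,-.2957),.05,.066,.035)):
    for n in C:
        m=sel(C[n],c,r,lo,hi);P=C[n][m]
        if len(P)>3: print(nm,n,len(P),np.round(P.mean(0),4),[np.round(x,1) for x in rectfit(P[:,:2])])
# overlays
S=load('scene0')[0];T=load('top0')[0]
def box(x0,x1,y0,y1,z): return np.array([[x0,y0,z],[x1,y0,z],[x1,y1,z],[x0,y1,z]])/1000.
def tf(P,o,yaw):
    a=np.radians(yaw);R=np.array([[np.cos(a),-np.sin(a)],[np.sin(a),np.cos(a)]]);Q=P.copy();Q[:,:2]=P[:,:2]@R.T+np.array(o)/1000;return Q
ph=((593.6,-6.2),-6.75);pr=((449,312),12.65);cr=((491.2,-284.1),23.6)
L=[(ph,[box(-47,47,-120,170,12),box(-40,40,-112,-57,92),box(-42,42,84,166,92),box(-23,23,66,74,84),box(-31.5,31.5,57,83,90),box(-1,1,-20,20,12)]),
(pr,[box(-62,62,-23,23,30),box(-29-13,-29+13,-5,5,94),box(29-21,29+21,-5,5,78)]),(cr,[box(-62,62,-23,23,16),box(-29-14,-29+14,-5,5,60),box(-29-18,-29+18,-9,9,54)])]
out=[]
for n,im,cs in(('scene',S,[(333,211,64,48),(389,133,32,24),(209,240,32,24)]),('top',T,[(311,200,64,48),(216,249,32,24),(409,232,32,24)])):
    row=[]
    for u,v,w,h in cs:
        k=264/(2*w); o=cv2.resize(im[v-h:v+h,u-w:u+w],(264,198),interpolation=cv2.INTER_CUBIC)
        for p,bs in L:
            for b in bs:
                q=((proj(n,tf(b,*p))-[u-w,v-h]+.5)*k).astype(int); cv2.polylines(o,[q],True,(0,0,255),1)
        row.append(o)
    out.append(np.hstack(row))
cv2.imwrite('pics/ov1.png',np.vstack(out))
E
```

```text
slit scene 33 [0.4207 0.3039 0.0933] [array([420.5, 304.6]), array([24.8, 12.6]), np.float64(9.5)]
slit top 37 [0.4208 0.3059 0.0934] [array([420.8, 306. ]), array([23.6, 11.5]), np.float64(3.2)]
slit2 scene 66 [0.4217 0.3036 0.0873] [array([420.2, 304.7]), array([26.1, 13.1]), np.float64(10.1)]
slit2 top 44 [0.4207 0.3052 0.0914] [array([420.8, 306. ]), array([23.9, 11.4]), np.float64(4.1)]
cellstop scene 47 [ 0.4665 -0.296   0.0602] [array([ 466.1, -298. ]), array([28.4, 13.6]), np.float64(23.6)]
cellstop top 42 [ 0.4648 -0.2945  0.0601] [array([ 465.1, -294.7]), array([33.2, 17.9]), np.float64(24.6)]
celltop scene 100 [ 0.4677 -0.2961  0.0565] [array([ 465.8, -295.6]), array([33.9, 18.8]), np.float64(23.3)]
celltop top 76 [ 0.4647 -0.2948  0.0571] [array([ 464.8, -295.4]), array([35.8, 18.8]), np.float64(21.5)]
```

View pics/ov1.png

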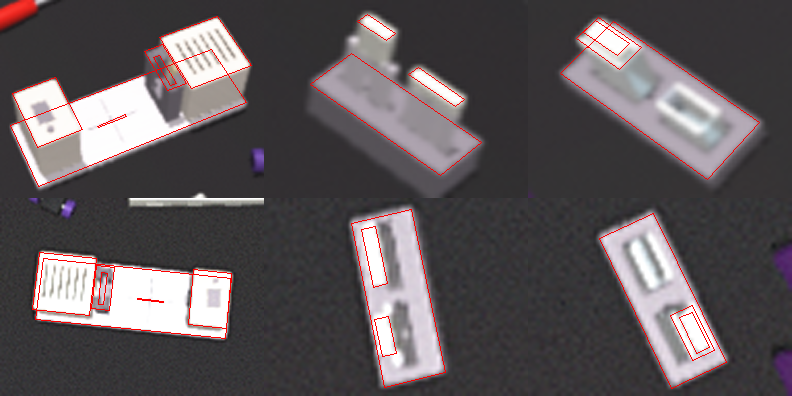

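The model outlines match both camera views to about 1 mm. Next I compute the approach to the slit plate handle.

```bash
cat > go.py <<'E'
import sys
from h import *
from scipy.spatial.transform import Rotation as Ro
def rel(x,y,z,yaw=None):
    s=robot.sense();R=Ro.from_rotvec(s['ee_rot']).as_matrix();p=s['eef_pos']
    cy=np.degrees(np.arctan2(R[1,1],R[0,1])); 
    t=0 if yaw is None else -((yaw-cy+180)%360-180)
    print('t',s['time_s'],'pos',p.round(4),'yaw',cy.round(2),'tilt',np.degrees(np.arccos(-R[2,2])).round(2),'q',s['q'].round(2),'F',s['ft_force'].round(1),'w',round(s['gripper_width'],3))
    d=np.array([x,y,z])-p
    print('shift mm now axes',(R.T@d*1000).round(1),'turn',round(t,2))
    a=np.radians(cy-t); R2=np.array([[-np.sin(a),np.cos(a),0],[np.cos(a),np.sin(a),0],[0,0,-1]]).T
    print('shift mm after turn (ideal)',(R2.T@d*1000).round(1))
if __name__=='__main__': rel(*map(float,sys.argv[1:]))
E
python3 go.py .4207 .3052 .15 102.65
```

```text
t 0.1 pos [0.2173 0.5319 0.2305] yaw 67.78 tilt 0.1 q [ 1.16  0.32  1.57  0.    1.26 -0.02] F [-0.3 -0.9 -0.5] w 1.004
shift mm now axes [-274.1 -132.8   80.8] turn -34.87
shift mm after turn (ideal) [-148.9 -265.8   80.5]
```

Call:
move_arm:
  motion:
    - [0,[0,0,0],-6.97]
    - [0,[0,0,0],-6.97]
    - [0,[0,0,0],-6.97]
    - [0,[0,0,0],-6.97]
    - [0,[0,0,0],-6.97]
    - [0,[-0.0213,-0.038,0.008],0]
    - [0,[-0.0213,-0.038,0.008],0]
    - [0,[-0.0213,-0.038,0.008],0]
    - [0,[-0.0213,-0.038,0.008],0]
    - [0,[-0.0213,-0.038,0.008],0]
    - [0,[-0.0213,-0.038,0.008],0]
    - [0,[-0.0213,-0.038,0.008],0]
  squeeze: 40

```text
time_s: 1.3
eef_pos: [0.4218, 0.3038, 0.1748]
ee_rot: [0.346, -3.122, 0.0]
ft_force: [0.7, -0.4, -0.5]
gripper_width: 0.501
```

Call:
move_arm:
  motion:
    - [0,[0,0,0],0]
    - [0,[0,0,0],0]

```text
time_s: 1.5
eef_pos: [0.4212, 0.3047, 0.1749]
ee_rot: [0.342, -3.122, -0.0]
ft_force: [-0.6, 0.1, -0.4]
gripper_width: 0.498
```

```bash
python3 go.py .4207 .3052 .066 102.65; python3 -c "
from h import *
S,_=snap('scene','s1');T,_=snap('top','t1')
f=lambda im,u,v,w,h:cv2.resize(im[v-h:v+h,u-w:u+w],(400,300),interpolation=cv2.INTER_CUBIC)
cv2.imwrite('pics/c3.png',np.hstack([f(S,389,115,48,36),f(T,216,249,48,36)]))"
```

```text
t 1.5 pos [0.4212 0.3047 0.1749] yaw 102.49 tilt 0.07 q [ 0.6   0.28  1.78  0.    1.09 -1.19] F [-0.6  0.1 -0.4] w 0.498
shift mm now axes [  0.3   0.6 108.9] turn -0.16
shift mm after turn (ideal) [  0.4   0.6 108.9]
```

View pics/c3.png

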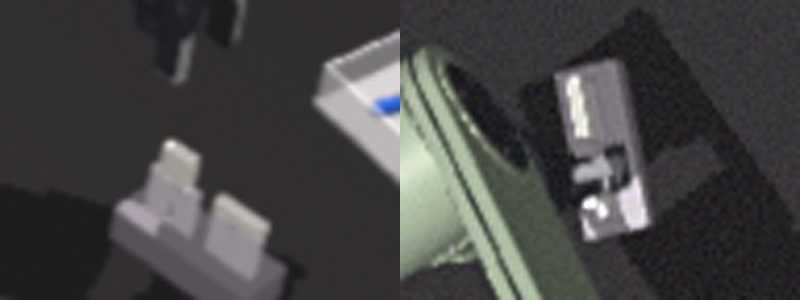

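The fingers hang above the narrow handle (crop left (175,160)), spread across its thickness. I descend and close.

Call:
move_arm:
  motion:
    - [0,[0.0004,0.0006,0.03],0]
    - [0,[0,0,0.03],0]
    - [0,[0,0,0.025],0]
    - [0,[0,0,0.016],0]
    - [0,[0,0,0.008],0]
    - [0,[0,0,0],0]
    - [0,[0,0,0],0]

```text
time_s: 2.3
eef_pos: [0.4207, 0.3068, 0.0671]
ee_rot: [-0.347, 3.121, 0.001]
ft_force: [-0.1, -0.8, -0.6]
gripper_width: 0.498
```

Call:
move_arm:
  motion:
    - [-0.5,[0,0,0],0]
    - [-0.7,[0,0,0],0]
    - [-1,[0,0,0],0]
    - [-1,[0,0,0],0]
    - [-1,[0,0,0],0]
    - [-1,[0,0,0],0]
    - [-1,[0,0,0],0]

```text
time_s: 3.0
eef_pos: [0.4211, 0.3063, 0.0672]
ee_rot: [-0.345, 3.121, 0.002]
ft_force: [-0.3, 0.7, 6.2]
gripper_width: 0.113
```

```bash
python3 go.py .4207 .3052 .19 102.65; python3 -c "
from h import *
S,_=snap('scene','s2')
f=lambda im,u,v,w,h:cv2.resize(im[v-h:v+h,u-w:u+w],(640,480),interpolation=cv2.INTER_CUBIC)
cv2.imwrite('pics/c4.png',f(S,389,125,32,24))"
```

```text
t 3.0 pos [0.4211 0.3063 0.0672] yaw 102.61 tilt 0.12 q [ 0.61  0.4   1.91  0.    0.83 -1.18] F [-0.3  0.7  6.2] w 0.113
shift mm now axes [   0.5   -0.9 -122.8] turn -0.04
shift mm after turn (ideal) [   0.7   -1.  -122.8]
```

View pics/c4.png

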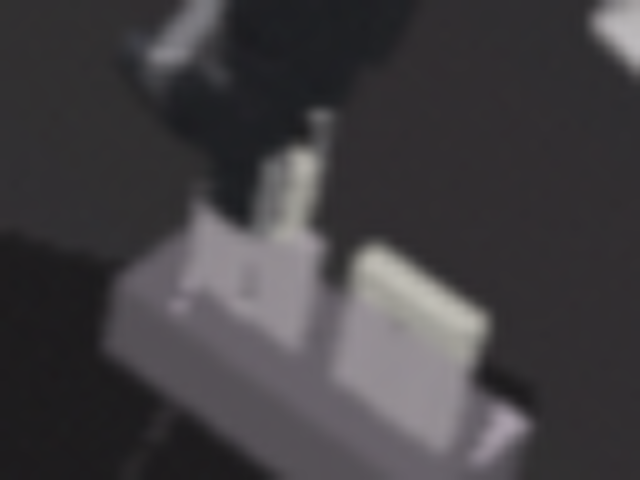

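Opening is 0.113 (about 9.6 mm), so the handle is held. I lift it straight up.

Call:
move_arm:
  motion:
    - [-1,[0,0,-0.008],0]
    - [-1,[0,0,-0.015],0]
    - [-1,[0,0,-0.025],0]
    - [-1,[0,0,-0.03],0]
    - [-1,[0,0,-0.03],0]
    - [-1,[0,0,-0.015],0]
    - [-1,[0,0,0],0]
    - [-1,[0,0,0],0]

```text
time_s: 3.85
eef_pos: [0.4202, 0.3055, 0.1889]
ee_rot: [0.345, -3.122, 0.001]
ft_force: [-0.6, -0.7, -0.4]
gripper_width: 0.106
```

```bash
python3 go.py .6018 .0633 .19 83.25; python3 -c "
from m import *
S,d=snap('scene','s3')
f=lambda im,u,v,w,h:cv2.resize(im[v-h:v+h,u-w:u+w],(640,480),interpolation=cv2.INTER_CUBIC)
cv2.imwrite('pics/c5.png',f(S,389,105,40,30))"
```

```text
t 3.85 pos [0.4202 0.3055 0.1889] yaw 102.63 tilt 0.05 q [ 0.61  0.27  1.76 -0.    1.12 -1.18] F [-0.6 -0.7 -0.4] w 0.106
shift mm now axes [-124.3 -276.    -1.1] turn 19.38
shift mm after turn (ideal) [-208.8 -219.1   -1.1]
```

View pics/c5.png

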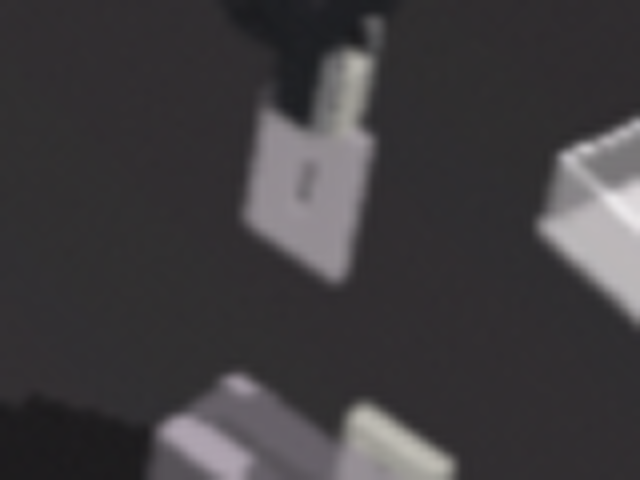

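```bash
python3 - <<'E'
from m import *
from scipy.spatial.transform import Rotation as Ro
s=robot.sense();R=Ro.from_rotvec(s['ee_rot']).as_matrix();p=s['eef_pos']
S,d=load('s3');W=cloud('scene',d)
m=sel(W,p,.06,.10,.25)&(W[...,2]<.24)
L=(W-p)@R*1000
c=robot.get_calibration('scene');print('cam',-(np.array(c['view'])[:3,:3].T@np.array(c['view'])[:3,3]))
P=L[m]; col=S[m].astype(int)
pl=(P[:,2]>5)&(P[:,2]<70)
print(len(P),pl.sum()); Q=P[pl]
for a in range(5,70,6):
    k=(Q[:,2]>a)&(Q[:,2]<=a+6)
    if k.sum(): print(a,k.sum(),'x',Q[k,0].min().round(1),Q[k,0].max().round(1),'y med',np.median(Q[k,1]).round(1))
k=(Q[:,2]>20)&(Q[:,2]<55)
A=np.c_[Q[k,0],Q[k,2],np.ones(k.sum())];print('y=ax+bz+c',np.linalg.lstsq(A,Q[k,1],rcond=None)[0])
print('zmax',Q[:,2].max())
# expected outline overlay: plate centred, bottom 58 below TCP
f=lambda off,bot:np.array([[-21+off,0,bot],[21+off,0,bot],[21+off,0,bot-60],[-21+off,0,bot-60]])
u,v,w,h=389,105,40,30
o=cv2.resize(S[v-h:v+h,u-w:u+w],(640,480),interpolation=cv2.INTER_CUBIC)
q=((proj('scene',f(0,58)/1000@R.T+p)-[u-w,v-h]+.5)*8).astype(int);cv2.polylines(o,[q],True,(0,0,255),1)
cv2.imwrite('pics/c6.png',o)
E
```

```text
cam [ 1.03961754 -0.28752359  0.88762419]
391 200
5 18 x -20.6 22.6 y med -3.2
11 26 x -19.4 23.9 y med -2.2
17 24 x -20.9 21.0 y med -2.6
23 25 x -19.9 21.9 y med -2.3
29 17 x -20.0 20.7 y med -3.2
35 27 x -20.2 21.0 y med -1.9
41 23 x -20.3 20.9 y med -2.6
47 20 x -20.2 21.7 y med -2.6
53 19 x -20.1 19.9 y med -2.6
59 1 x 15.9 15.9 y med 0.3
y=ax+bz+c [-0.01401286  0.00395781 -2.5051764 ]
zmax 59.55732763061378
```

View pics/c6.png

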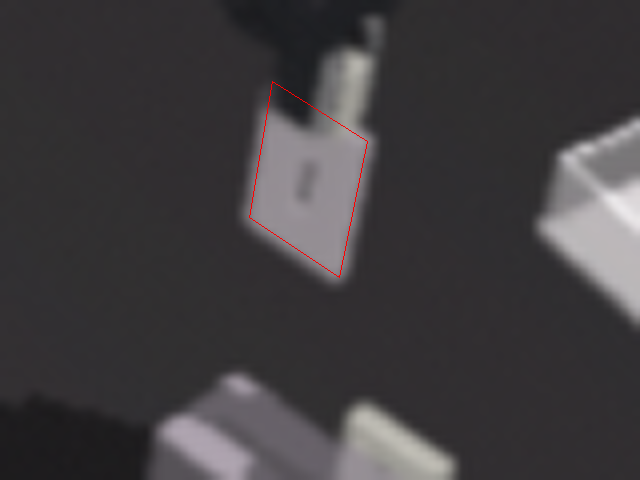

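The plate hangs centred in the jaws, with its lower edge 59 mm below the TCP. I carry it over the slot.

Call:
move_arm:
  motion:
    - [-1,[0,0,0],6.46]
    - [-1,[0,0,0],6.46]
    - [-1,[0,0,0],6.46]
    - [-1,[-0.015,-0.016,0],0]
    - [-1,[-0.03,-0.0313,0],0]
    - [-1,[-0.03,-0.0313,0],0]
    - [-1,[-0.03,-0.0313,0],0]
    - [-1,[-0.03,-0.0313,0],0]
    - [-1,[-0.03,-0.0313,0],0]
    - [-1,[-0.03,-0.0313,0],0]
    - [-1,[-0.0138,-0.0153,0],0]
    - [-1,[0,0,0],0]

```text
time_s: 5.1
eef_pos: [0.6027, 0.0615, 0.1874]
ee_rot: [-0.19, -3.133, 0.001]
ft_force: [0.1, 0.1, -0.6]
gripper_width: 0.112
```

Call:
move_arm:
  motion:
    - [-1,[0,0,0],0]
    - [-1,[0,0,0],0]

```text
time_s: 5.3
eef_pos: [0.6011, 0.065, 0.1888]
ee_rot: [-0.183, -3.134, -0.001]
ft_force: [0.1, 0.5, -0.6]
gripper_width: 0.113
```

```bash
cat > slot.py <<'E'
import sys
from m import *
from go import rel
from scipy.spatial.transform import Rotation as Ro
rel(.6018,.0633,.160,83.25)
s=robot.sense();R=Ro.from_rotvec(s['ee_rot']).as_matrix();p=s['eef_pos']
out=[]
for n,u,v in(('scene',345,180),('top',300,195)):
    S,d=snap(n,n+sys.argv[1]);w,h=32,24
    if n=='scene':
        w,h=48,36
    k=400/(2*w)
    o=cv2.resize(S[v-h:v+h,u-w:u+w],(400,300),interpolation=cv2.INTER_CUBIC)
    W=cloud(n,d)
    L=(W-p)@R*1000;m=(abs(L[...,0])<28)&(abs(L[...,1])<8)&(L[...,2]>5)&(L[...,2]<62)
    if m.sum()>5: print(n,'plate pts x',L[m][:,0].min(),L[m][:,0].max(),'y',np.median(L[m][:,1]))
    a=np.radians(-6.75);r=np.array([[np.cos(a),-np.sin(a)],[np.sin(a),np.cos(a)]])
    for b,c in((np.array([[-23,66,84],[23,66,84],[23,74,84],[-23,74,84]])/1000,(0,0,255)),(np.array([[-31.5,57,90],[31.5,57,90],[31.5,83,90],[-31.5,83,90]])/1000,(0,255,0))):
        b[:,:2]=b[:,:2]@r.T+[.5936,-.0062]
        q=((proj(n,b)-[u-w,v-h]+.5)*k).astype(int);cv2.polylines(o,[q],True,c,1)
    out.append(o)
cv2.imwrite('pics/slot%s.png'%sys.argv[1],np.hstack(out))
E
python3 slot.py 4
```

```text
t 5.3 pos [0.6011 0.065  0.1888] yaw 83.32 tilt 0.11 q [ 0.09  0.39  1.56  0.    1.19 -1.37] F [ 0.1  0.5 -0.6] w 0.113
shift mm now axes [-1.  -1.6 28.8] turn 0.07
shift mm after turn (ideal) [-0.9 -1.6 28.8]
scene plate pts x -21.37897447859298 21.98624474029986 y -3.2649494059563926
top plate pts x 16.024764421983342 20.82113524584058 y -1.5746377589918612
```

View pics/slot4.png

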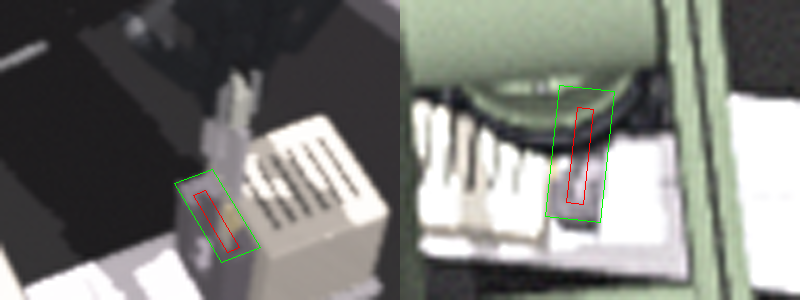

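The plate hangs above the slot (left panel, plate at (225,140), slot outline at (217,220)). I correct by 1–1.6 mm and descend to just above the lips.

Call:
move_arm:
  motion:
    - [-1,[-0.0007,-0.0013,0.015],0]
    - [-1,[0,0,0.013],0]
    - [-1,[0,0,0],0]
    - [-1,[0,0,0],0]
    - [-1,[0,0,0],0]

```text
time_s: 5.9
eef_pos: [0.603, 0.0626, 0.1619]
ee_rot: [0.184, 3.135, 0.0]
ft_force: [-0.1, 0.2, 0.1]
gripper_width: 0.106
```

```bash
python3 slot.py 5
```

```text
t 5.9 pos [0.603  0.0626 0.1619] yaw 83.27 tilt 0.06 q [ 0.08  0.42  1.6   0.    1.13 -1.37] F [-0.1  0.2  0.1] w 0.106
shift mm now axes [1.3 0.5 1.9] turn 0.02
shift mm after turn (ideal) [1.3 0.5 1.9]
scene plate pts x -21.682950645337154 22.569825901234342 y -3.2058509680873586
```

View pics/slot5.png

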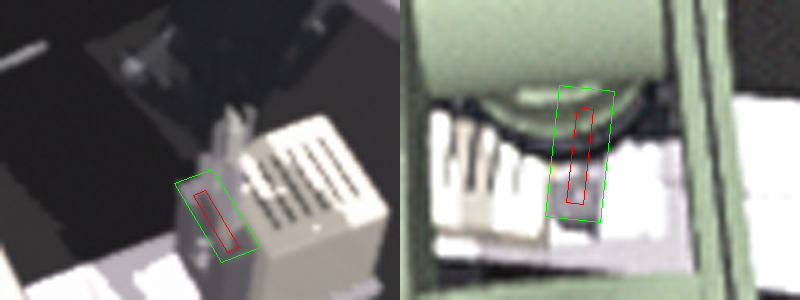

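Call:
move_arm:
  motion:
    - [-1,[0.0006,0.0003,0.008],0]
    - [-1,[0,0,0.008],0]
    - [-1,[0,0,0.006],0]
    - [-1,[0,0,0],0]
    - [-1,[0,0,0],0]

```text
time_s: 6.5
eef_pos: [0.6021, 0.0627, 0.1389]
ee_rot: [-0.185, -3.136, 0.0]
ft_force: [0.4, -0.7, -0.3]
gripper_width: 0.108
```

```bash
python3 slot.py 6
```

```text
t 6.5 pos [0.6021 0.0627 0.1389] yaw 83.25 tilt 0.03 q [ 0.08  0.44  1.63  0.    1.08 -1.37] F [ 0.4 -0.7 -0.3] w 0.108
shift mm now axes [  0.4   0.6 -21.1] turn -0.0
shift mm after turn (ideal) [  0.4   0.6 -21.1]
scene plate pts x -27.657922968739346 26.977026038498675 y -3.2913376985759957
top plate pts x 11.785826386468559 27.472483205191605 y -0.7631745102308154
```

View pics/slot6.png

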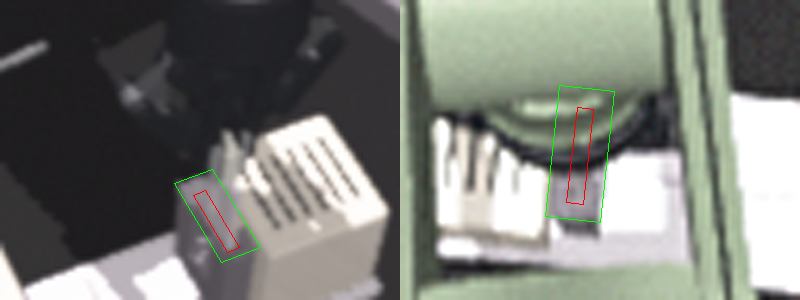

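There is no contact force with the lower edge about 4 mm below the slot walls' top, so the plate is in. I continue down.

Call:
move_arm:
  motion:
    - [-1,[0,0,0.008],0]
    - [-1,[0,0,0.008],0]
    - [-1,[0,0,0.008],0]
    - [-1,[0,0,0.007],0]
    - [-1,[0,0,0.003],0]
    - [-1,[0,0,0],0]
    - [-1,[0,0,0],0]

```text
time_s: 7.3
eef_pos: [0.6023, 0.0628, 0.1054]
ee_rot: [0.185, 3.136, 0.0]
ft_force: [-0.0, -0.6, -0.3]
gripper_width: 0.105
```

Call:
move_arm:
  motion:
    - [-1,[0,0,0.003],0]
    - [-1,[0,0,0.0015],0]
    - [-1,[0,0,0],0]

```text
time_s: 7.6
eef_pos: [0.602, 0.0627, 0.1007]
ee_rot: [-0.185, -3.136, -0.0]
ft_force: [0.9, -0.0, -0.4]
gripper_width: 0.11
```

Call:
move_arm:
  motion:
    - [-1,[0,0,0.001],0]
    - [-1,[0,0,0],0]
    - [-1,[0,0,0],0]

```text
time_s: 7.9
eef_pos: [0.6022, 0.0628, 0.0999]
ee_rot: [0.185, 3.136, 0.0]
ft_force: [-0.1, 0.0, 0.5]
gripper_width: 0.11
```

Call:
move_arm:
  motion:
    - [-1,[0,0,0.001],0]
    - [-1,[0,0,0],0]
    - [-1,[0,0,0],0]

```text
time_s: 8.2
eef_pos: [0.6024, 0.0628, 0.0993]
ee_rot: [0.185, 3.135, 0.0]
ft_force: [-1.2, 0.4, 3.5]
gripper_width: 0.106
```

Contact (3.5 N upward) came at z = 0.0993, the height predicted for fully home. I press slightly, then release by opening partly.

Call:
move_arm:
  motion:
    - [-1,[0,0,0.0006],0]
    - [-1,[0,0,0],0]
    - [-1,[0,0,0],0]

```text
time_s: 8.5
eef_pos: [0.6024, 0.0628, 0.0993]
ee_rot: [0.185, 3.135, 0.0]
ft_force: [-2.2, -0.1, 6.7]
gripper_width: 0.11
```

Call:
move_arm:
  motion:
    - [-0.6,[0,0,0],0]
    - [-0.5,[0,0,0],0]
    - [-0.5,[0,0,0],0]
    - [-0.5,[0,0,0],0]

```text
time_s: 8.9
eef_pos: [0.602, 0.0627, 0.0979]
ee_rot: [-0.185, -3.136, 0.0]
ft_force: [-0.6, -0.6, -0.5]
gripper_width: 0.247
```

```bash
python3 slot.py 7
```

```text
t 8.9 pos [0.602  0.0627 0.0979] yaw 83.25 tilt 0.03 q [ 0.08  0.48  1.68  0.    0.99 -1.37] F [-0.6 -0.6 -0.5] w 0.247
shift mm now axes [  0.3   0.6 -62.1] turn 0.0
shift mm after turn (ideal) [  0.3   0.6 -62.1]
scene plate pts x -27.982866969283503 15.195157726915562 y -3.2934063287298954
top plate pts x 15.987648450986644 27.089451846694455 y -0.5759136415388022
```

View pics/slot7.png

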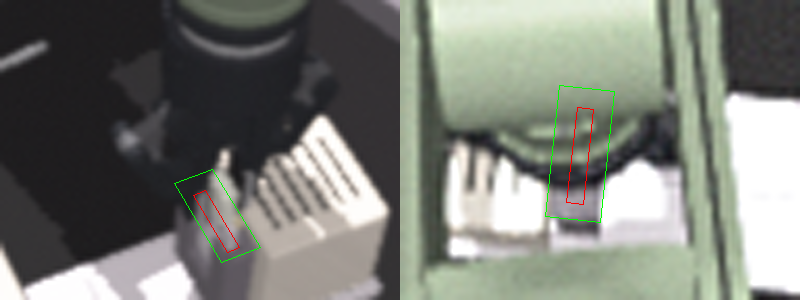

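Call:
move_arm:
  motion:
    - [-0.5,[0,0,-0.01],0]
    - [-0.5,[0,0,-0.02],0]
    - [-0.5,[0,0,-0.03],0]
    - [-0.5,[0,0,-0.03],0]
    - [-0.3,[0,0,-0.02],8.3]
    - [0,[0,0,0],8.3]
    - [0,[0,0,0],8.3]
    - [0,[0,0,0],8.3]
    - [0,[0,0,0],8.3]
    - [0,[0,0,0],8.3]
    - [0,[0,0,0],8.3]
    - [0,[0,0,0],8.3]
  squeeze: 25

```text
time_s: 10.2
eef_pos: [0.6023, 0.0627, 0.2091]
ee_rot: [1.879, 2.517, 0.001]
ft_force: [0.8, 0.1, -0.2]
gripper_width: 0.499
```

Call:
move_arm:
  motion:
    - [0,[0,0,0],8.3]
    - [0,[0,0,0],8.3]
    - [0,[0,0,0],8.3]
    - [0,[0,0,0],8.3]
    - [0,[0,0,0],8.3]
    - [0,[0,0,0],8.3]
    - [0,[0,0,0],8.3]
    - [0,[0,0,0],8.3]
    - [0,[0,0,0],8.3]
    - [0,[0,0,0],8.3]
    - [0,[0,0,0],0]
    - [0,[0,0,0],0]

```text
time_s: 11.4
eef_pos: [0.6022, 0.0627, 0.2088]
ee_rot: [-3.073, -0.654, -0.001]
ft_force: [-0.7, 0.3, 0.2]
gripper_width: 0.5
```

```bash
python3 go.py .4648 -.2955 .15 -66.4
```

```text
t 11.4 pos [0.6022 0.0627 0.2088] yaw -65.98 tilt 0.04 q [0.08 0.38 1.53 0.   1.23 1.24] F [-0.7  0.3  0.2] w 0.5
shift mm now axes [-271.4  271.2   58.6] turn 0.42
shift mm after turn (ideal) [-269.4  273.2   58.8]
```

Call:
move_arm:
  motion:
    - [0,[-0.013,0.013,0],0.42]
    - [0,[-0.03,0.03,0],0]
    - [0,[-0.03,0.03,0.005],0]
    - [0,[-0.03,0.03,0.005],0]
    - [0,[-0.03,0.03,0.01],0]
    - [0,[-0.03,0.03,0.01],0]
    - [0,[-0.03,0.03,0.01],0]
    - [0,[-0.03,0.03,0.01],0]
    - [0,[-0.03,0.03,0.008],0]
    - [0,[-0.0164,0.0202,0],0]
    - [0,[0,0,0],0]
    - [0,[0,0,0],0]

```text
time_s: 12.6
eef_pos: [0.463, -0.2956, 0.1503]
ee_rot: [-3.076, -0.636, 0.0]
ft_force: [0.3, 1.2, 0.1]
gripper_width: 0.498
```

```bash
python3 go.py .4648 -.2955 .021 -66.4; python3 - <<'E'
from h import *
S,d=snap('scene','scene8');T,dt=snap('top','top8')
f=lambda im,u,v,w,h:cv2.resize(im[v-h:v+h,u-w:u+w],(400,300),interpolation=cv2.INTER_CUBIC)
cv2.imwrite('pics/c8.png',np.vstack([np.hstack([f(S,345,190,48,36),f(T,300,195,48,36)]),np.hstack([f(S,200,225,48,36),f(T,409,232,48,36)])]))
from m import *
from m import sel
for n,D in(('scene',d),('top',dt)):
    W=cloud(n,D);m=sel(W,(.6018,.0633),.03,.112,.14);P=W[m]
    print(n,len(P),P.mean(0).round(4) if len(P) else '',np.percentile(P[:,2],[10,50,95]).round(4) if len(P) else '',[np.round(x,1) for x in rectfit(P[:,:2])] if len(P)>3 else '')
    m=sel(W,(.4646,-.2957),.035,.05,.066);P=W[m]
    if len(P)>3:print(n,len(P),P.mean(0).round(4),[np.round(x,1) for x in rectfit(P[:,:2])])
E
```

```text
t 12.6 pos [ 0.463  -0.2956  0.1503] yaw -66.63 tilt 0.03 q [-0.59  0.34  1.75  0.    1.05  0.57] F [0.3 1.2 0.1] w 0.498
shift mm now axes [  1.7   0.7 129.3] turn -0.23
shift mm after turn (ideal) [  1.7   0.6 129.3]
scene 66 [0.6037 0.0603 0.1227] [0.1155 0.1248 0.1273] [array([603. ,  61.6]), array([11.7, 27.6]), np.float64(83.1)]
scene 98 [ 0.4675 -0.2959  0.0562] [array([ 465.6, -295.9]), array([34.8, 18.2]), np.float64(22.3)]
top 36 [0.6022 0.0619 0.1252] [0.1198 0.1261 0.1299] [array([602.1,  62.3]), array([ 9.9, 25.3]), np.float64(81.5)]
top 37 [ 0.4728 -0.2906  0.0565] [array([ 473. , -290.6]), array([16.8, 20.4]), np.float64(42.3)]
```

View pics/c8.png

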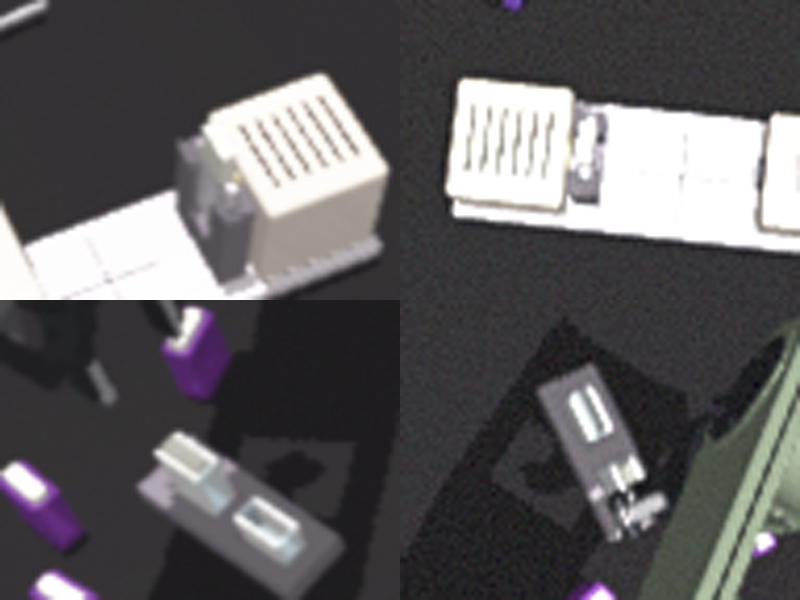

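Two things show here. The slit plate's handle top is at z ≈ 0.126, equal to 40+86, so it is fully home. The gripper is above the tall stoppered cuvette (lower-left crop (190,470)).

Call:
move_arm:
  motion:
    - [-0.2,[0.001,0.0005,0.03],-0.2]
    - [-0.2,[0,0,0.03],0]
    - [-0.2,[0,0,0.01],0]
    - [-0.2,[0,0,0],0]
    - [-0.2,[0,0,0],0]
    - [-0.2,[0,0,0],0]

```text
time_s: 13.3
eef_pos: [0.4659, -0.2955, 0.0817]
ee_rot: [3.073, 0.644, 0.003]
ft_force: [0.1, 0.2, -0.1]
gripper_width: 0.399
```

```bash
python3 go.py .4653 -.2957 .021 -66.5; python3 - <<'E'
from h import *
S,d=snap('scene','scene9')
f=lambda im,u,v,w,h:cv2.resize(im[v-h:v+h,u-w:u+w],(640,480),interpolation=cv2.INTER_CUBIC)
cv2.imwrite('pics/c9.png',f(S,196,225,32,24))
E
```

```text
t 13.3 pos [ 0.4659 -0.2955  0.0817] yaw -66.34 tilt 0.17 q [-0.59  0.42  1.83  0.    0.89  0.57] F [ 0.1  0.2 -0.1] w 0.399
shift mm now axes [-0.7 -0.3 60.7] turn 0.16
shift mm after turn (ideal) [-0.6 -0.1 60.7]
```

View pics/c9.png

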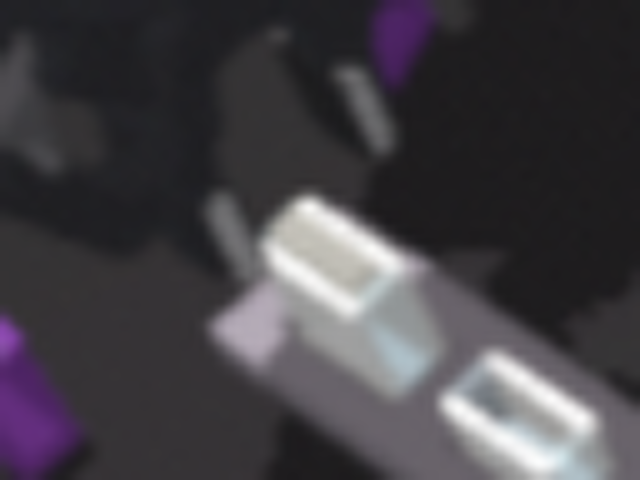

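The pads straddle the cuvette's frosted broad sides (crop (225,235) and (370,110)). I descend.

Call:
move_arm:
  motion:
    - [-0.2,[-0.0003,0,0.015],0.1]
    - [-0.2,[0,0,0.02],0]
    - [-0.2,[0,0,0.015],0]
    - [-0.2,[0,0,0.01],0]
    - [-0.2,[0,0,0],0]
    - [-0.2,[0,0,0],0]
    - [-0.2,[0,0,0],0]

```text
time_s: 14.05
eef_pos: [0.4653, -0.2957, 0.0212]
ee_rot: [3.074, 0.64, 0.002]
ft_force: [-0.0, -0.9, 0.5]
gripper_width: 0.406
```

```bash
python3 go.py .4653 -.2957 .021 -66.5; python3 - <<'E'
from h import *
S,d=snap('scene','scene10')
f=lambda im,u,v,w,h:cv2.resize(im[v-h:v+h,u-w:u+w],(640,480),interpolation=cv2.INTER_CUBIC)
cv2.imwrite('pics/c10.png',f(S,196,230,32,24))
E
```

```text
t 14.05 pos [ 0.4653 -0.2957  0.0212] yaw -66.47 tilt 0.12 q [-0.59  0.5   1.89  0.    0.75  0.57] F [-0.  -0.9  0.5] w 0.406
shift mm now axes [ 0.  -0.   0.2] turn 0.03
shift mm after turn (ideal) [ 0.  -0.   0.2]
```

View pics/c10.png

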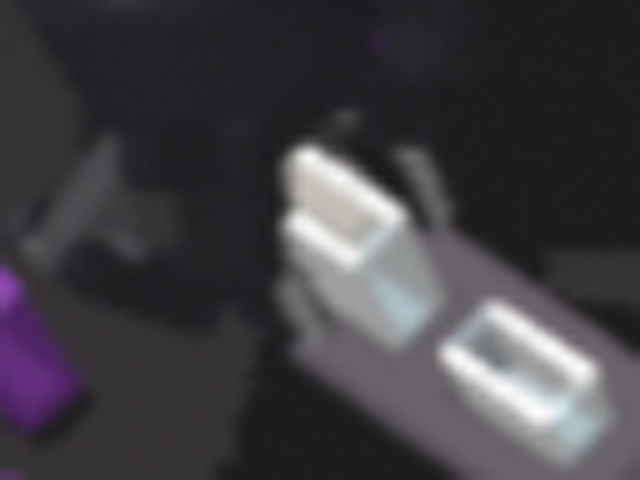

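Call:
move_arm:
  motion:
    - [-0.4,[0,0,0],0]
    - [-0.5,[0,0,0],0]
    - [-0.7,[0,0,0],0]
    - [-1,[0,0,0],0]
    - [-1,[0,0,0],0]
    - [-1,[0,0,0],0]
    - [-1,[0,0,0],0]
  squeeze: 25

```text
time_s: 14.8
eef_pos: [0.4648, -0.2954, 0.0206]
ee_rot: [3.075, 0.64, 0.001]
ft_force: [-0.9, -0.1, 5.3]
gripper_width: 0.204
```

Call:
move_arm:
  motion:
    - [-1,[0,0,-0.006],0]
    - [-1,[0,0,-0.012],0]
    - [-1,[0,0,-0.02],0]
    - [-1,[0,0,-0.03],0]
    - [-1,[0,0,-0.03],0]
    - [-1,[0,0,-0.03],0]
    - [-1,[0,0,-0.02],0]
    - [-1,[0,0,0],0]
    - [-1,[0,0,0],0]

```text
time_s: 15.7
eef_pos: [0.4642, -0.2951, 0.1681]
ee_rot: [-3.075, -0.641, 0.0]
ft_force: [-1.0, -0.0, -1.2]
gripper_width: 0.209
```

```bash
python3 go.py .5936 -.0062 .17 -6.75; python3 - <<'E'
from m import *
from scipy.spatial.transform import Rotation as Ro
s=robot.sense();R=Ro.from_rotvec(s['ee_rot']).as_matrix();p=s['eef_pos']
S,d=snap('scene','scene11')
u,v=proj('scene',p).round().astype(int);print(u,v)
w,h=32,24
o=cv2.resize(S[v-h:v+h,u-w:u+w],(640,480),interpolation=cv2.INTER_CUBIC)
bot=17.
for z in(bot,bot-50):
    b=np.array([[-18,-9,z],[18,-9,z],[18,9,z],[-18,9,z]])/1000@R.T+p
    cv2.polylines(o,[((proj('scene',b)-[u-w,v-h]+.5)*10).astype(int)],True,(0,0,255),1)
cv2.imwrite('pics/c11.png',o)
L=(cloud('scene',d)-p)@R*1000
m=(abs(L[...,0])<30)&(abs(L[...,1])<9.5)&(L[...,2]<30)&(L[...,2]>-45)
Q=L[m];print(len(Q),np.percentile(Q,[2,50,98],axis=0).round(1))
E
```

```text
t 15.7 pos [ 0.4642 -0.2951  0.1681] yaw -66.47 tilt 0.01 q [-0.59  0.33  1.72  0.    1.09  0.57] F [-1.  -0.  -1.2] w 0.209
shift mm now axes [ 233.9 -213.2   -1.9] turn -59.72
shift mm after turn (ideal) [302.1  94.5  -1.9]
183 200
227 [[-10.9  -8.9 -40.8]
 [ 15.3   1.  -26.8]
 [ 18.9   9.4  15.4]]
```

View pics/c11.png

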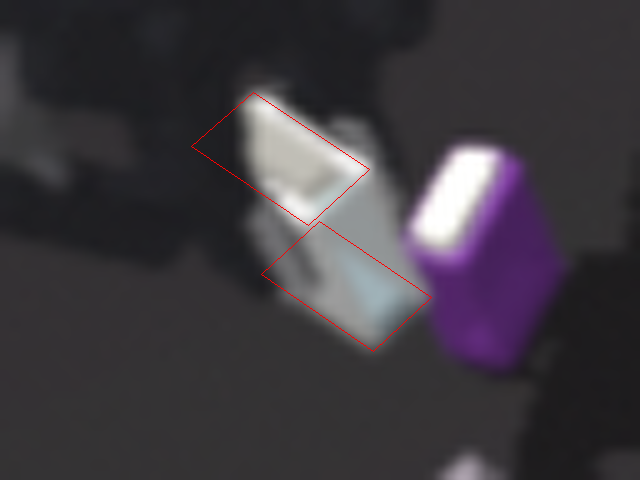

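The cuvette is held by its frosted sides (opening 0.209, about 17.8 mm), and the purple one behind it was not touched. I turn it and carry it over the gap.

Call:
move_arm:
  motion:
    - [-1,[0,0,0],-4]
    - [-1,[0,0,0],-8]
    - [-1,[0,0,0],-8]
    - [-1,[0,0,0],-8]
    - [-1,[0,0,0],-8]
    - [-1,[0,0,0],-8]
    - [-1,[0,0,0],-8]
    - [-1,[0,0,0],-7.7]
    - [-1,[0,0,0],0]

```text
time_s: 16.65
eef_pos: [0.4637, -0.2947, 0.1664]
ee_rot: [-2.346, -2.084, 0.001]
ft_force: [0.3, -0.0, -0.6]
gripper_width: 0.208
```

Call:
move_arm:
  motion:
    - [-1,[0.01,0.003,0],0]
    - [-1,[0.022,0.007,0],0]
    - [-1,[0.03,0.0095,0],0]
    - [-1,[0.035,0.011,0],0]
    - [-1,[0.035,0.011,0],0]
    - [-1,[0.035,0.011,0],0]
    - [-1,[0.035,0.011,0],0]
    - [-1,[0.035,0.011,0],0]
    - [-1,[0.03,0.0095,0],0]
    - [-1,[0.022,0.007,0],0]
    - [-1,[0.01,0.0025,0],0]
    - [-1,[0,0,0],0]

```text
time_s: 17.85
eef_pos: [0.5926, -0.008, 0.1676]
ee_rot: [-2.347, -2.087, 0.001]
ft_force: [1.1, -0.2, -0.8]
gripper_width: 0.205
```

Call:
move_arm:
  motion:
    - [-1,[0,0,0],0]
    - [-1,[0,0,0],0]

```text
time_s: 18.05
eef_pos: [0.5921, -0.0104, 0.1681]
ee_rot: [-2.35, -2.084, 0.001]
ft_force: [0.1, 0.2, -0.6]
gripper_width: 0.207
```

```bash
python3 go.py .5936 -.0062 .062 -6.75
```

```text
t 18.05 pos [ 0.5921 -0.0104  0.1681] yaw -6.86 tilt 0.04 q [-0.04  0.39  1.62 -0.    1.13  0.08] F [ 0.1  0.2 -0.6] w 0.207
shift mm now axes [  4.4   1.  106.1] turn -0.11
shift mm after turn (ideal) [  4.4   1.  106.1]
```

Call:
move_arm:
  motion:
    - [-1,[0.0042,0.001,0.01],0]
    - [-1,[0,0,0.02],0]
    - [-1,[0,0,0.025],0]
    - [-1,[0,0,0.025],0]
    - [-1,[0,0,0.016],0]
    - [-1,[0,0,0.008],0]
    - [-1,[0,0,0.002],0]
    - [-1,[0,0,0],0]
    - [-1,[0,0,0],0]
    - [-1,[0,0,0],0]

```text
time_s: 19.05
eef_pos: [0.5948, -0.0054, 0.0632]
ee_rot: [2.348, 2.086, 0.002]
ft_force: [-0.1, -0.5, -0.9]
gripper_width: 0.211
```

```bash
python3 go.py .5936 -.0062 .062 -6.75; cat > fin.py <<'E'
import sys
from m import *
from scipy.spatial.transform import Rotation as Ro
tag=sys.argv[1]
s=robot.sense();R=Ro.from_rotvec(s['ee_rot']).as_matrix();p=s['eef_pos']
o=np.array([.5936,-.0062,0]);a=np.radians(-6.75);Rp=np.array([[np.cos(a),-np.sin(a),0],[np.sin(a),np.cos(a),0],[0,0,1]])
ims=[]
for n,(u,v,w,h) in(('scene',(325,205,48,36)),('top',(311,195,48,36))):
    S,d=snap(n,n+tag);k=400/2/w
    I=cv2.resize(S[v-h:v+h,u-w:u+w],(400,300),interpolation=cv2.INTER_CUBIC)
    for z in(45,95):
        b=np.array([[-9,-18,z],[9,-18,z],[9,18,z],[-9,18,z]])/1000@Rp.T+o
        cv2.polylines(I,[((proj(n,b)-[u-w,v-h]+.5)*k).astype(int)],True,(0,0,255),1)
    ims.append(I)
    L=(cloud(n,d)-o)@Rp*1000
    m=(abs(L[...,0])<9.5)&(abs(L[...,1])<30)&(L[...,2]>40)&(L[...,2]<103)
    Q=L[m];print(n,len(Q))
    if len(Q)>5: print(np.percentile(Q,[1,5,50,95,99],axis=0).round(1))
    for nm,bx in(('lampslot',(-60,60,40,180,87,98)),('det',(-60,60,-130,-45,87,98)),('handle',(-25,25,55,85,112,135))):
        m=(L[...,0]>bx[0])&(L[...,0]<bx[1])&(L[...,1]>bx[2])&(L[...,1]<bx[3])&(L[...,2]>bx[4])&(L[...,2]<bx[5])
        if m.sum()>5:print(n,nm,m.sum(),np.percentile(L[m],[1,50,99],axis=0).round(1).tolist())
cv2.imwrite('pics/fin%s.png'%tag,np.hstack(ims))
E
python3 fin.py 12
```

```text
t 19.05 pos [ 0.5948 -0.0054  0.0632] yaw -6.77 tilt 0.11 q [-0.03  0.5   1.74  0.    0.9   0.09] F [-0.1 -0.5 -0.9] w 0.211
shift mm now axes [-1.  -1.1  1.2] turn -0.02
shift mm after turn (ideal) [-1.  -1.1  1.2]
scene 75
[[ -6.7 -17.3  47.1]
 [ -6.  -16.9  47.7]
 [  4.8 -15.   75.9]
 [  8.9  -2.1  98.5]
 [  9.3  16.2 102.3]]
scene lampslot 915 [[-40.3, 59.6, 87.4], [4.3, 119.8, 91.8], [41.5, 163.5, 95.5]]
scene det 651 [[-38.7, -112.8, 87.7], [2.8, -86.4, 91.9], [39.3, -58.9, 95.7]]
scene handle 63 [[-12.1, 63.1, 112.5], [2.4, 66.5, 124.9], [14.1, 72.8, 129.4]]
top 0
top lampslot 769 [[-40.8, 77.9, 87.4], [-0.7, 123.3, 92.3], [40.9, 164.7, 97.1]]
top det 180 [[-38.6, -111.7, 87.2], [2.6, -101.8, 92.7], [38.4, -57.8, 97.3]]
top handle 7 [[-5.4, 71.7, 125.7], [3.2, 72.6, 127.2], [11.6, 73.5, 130.8]]
```

View pics/fin12.png

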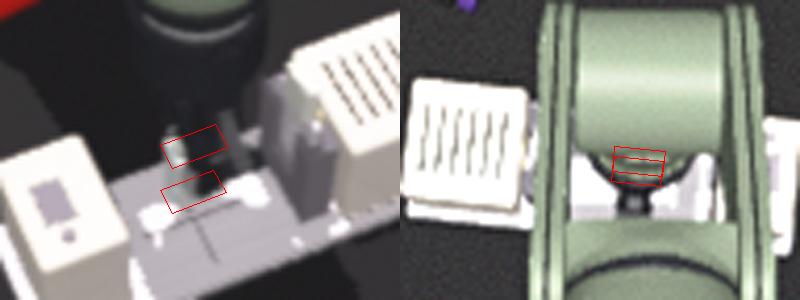

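The cuvette hangs in the gap centre, within about 1 mm of the expected outlines (left panel (195,170)). I make a small final correction and let it settle.

Call:
move_arm:
  motion:
    - [-1,[-0.0007,-0.0007,0.001],0]
    - [-1,[0,0,0],0]
    - [-1,[0,0,0],0]
    - [-1,[0,0,0],0]
    - [-1,[0,0,0],0]
    - [-1,[0,0,0],0]

```text
time_s: 19.75
eef_pos: [0.5934, -0.0059, 0.0612]
ee_rot: [-2.349, -2.086, -0.0]
ft_force: [-0.7, 0.4, -1.3]
gripper_width: 0.21
```

```bash
python3 go.py .5936 -.0062 .062 -6.75; python3 fin.py 13
```

```text
t 19.75 pos [ 0.5934 -0.0059  0.0612] yaw -6.77 tilt 0.0 q [-0.03  0.5   1.75  0.    0.9   0.09] F [-0.7  0.4 -1.3] w 0.21
shift mm now axes [-0.2  0.2 -0.8] turn -0.02
shift mm after turn (ideal) [-0.2  0.2 -0.8]
scene 79
[[ -8.1 -17.8  44.2]
 [ -5.2 -17.7  46.6]
 [  5.1 -14.4  73.8]
 [  7.6  11.7  99.9]
 [  8.   16.5 101.1]]
scene lampslot 914 [[-40.9, 59.7, 87.4], [4.2, 120.3, 91.9], [40.9, 162.6, 95.9]]
scene det 650 [[-38.4, -112.8, 87.9], [2.6, -86.9, 92.1], [38.6, -58.9, 95.5]]
scene handle 64 [[-12.4, 61.9, 112.2], [1.5, 65.9, 124.4], [13.7, 72.4, 127.3]]
top 0
top lampslot 773 [[-41.0, 78.1, 87.4], [-1.4, 123.6, 92.2], [40.6, 164.8, 97.5]]
top det 184 [[-37.8, -111.9, 87.5], [3.2, -101.6, 92.5], [39.3, -57.5, 97.1]]
top handle 9 [[-11.3, 71.0, 123.1], [0.7, 72.5, 125.2], [12.0, 73.7, 128.6]]
```

Call:
move_arm:
  motion:
    - [-1,[0,0,0],0]
    - [-1,[0,0,0],0]
    - [-1,[0,0,0],0]

```text
time_s: 20.15
eef_pos: [0.5934, -0.0059, 0.0612]
ee_rot: [-2.349, -2.086, -0.0]
ft_force: [-0.5, 0.3, -1.0]
gripper_width: 0.206
```

```bash
python3 go.py .5936 -.0062 .062 -6.75;python3 -c "
from h import *
S,_=load('scene13');cv2.imwrite('pics/c14.png',cv2.resize(S[60:300,140:460],(800,600),interpolation=cv2.INTER_CUBIC))"
```

```text
t 20.15 pos [ 0.5934 -0.0059  0.0612] yaw -6.77 tilt 0.01 q [-0.03  0.5   1.75  0.    0.9   0.09] F [-0.5  0.3 -1. ] w 0.206
shift mm now axes [-0.2  0.2 -0.8] turn -0.02
shift mm after turn (ideal) [-0.2  0.2 -0.8]
```

View pics/c14.png

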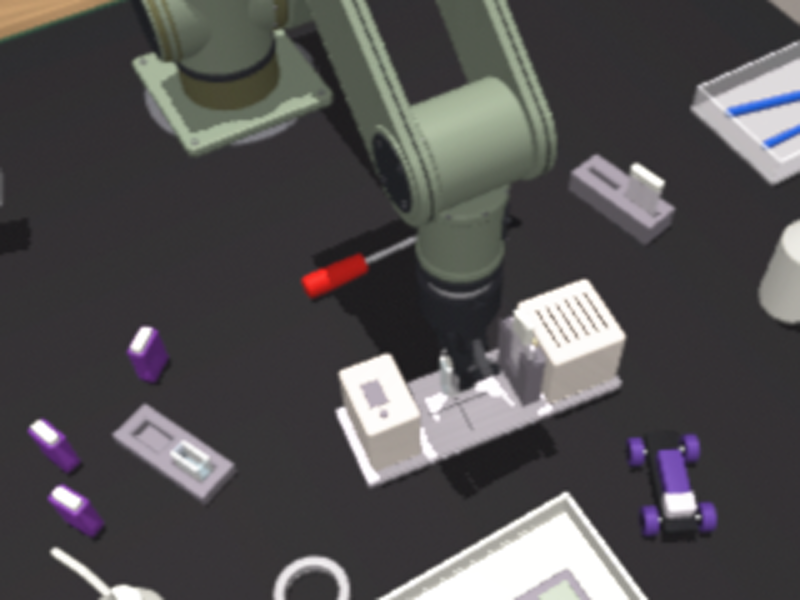

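The view shows the cuvette held in the gap at (455,370), the slit plate in the slot at (525,340), and the other things in place. I nudge up 0.6 mm, let it settle, and hand in.

Call:
move_arm:
  motion:
    - [-1,[0,0,-0.0006],0]
    - [-1,[0,0,0],0]
    - [-1,[0,0,0],0]
    - [-1,[0,0,0],0]
    - [-1,[0,0,0],0]

```text
time_s: 20.65
eef_pos: [0.5934, -0.0059, 0.0618]
ee_rot: [-2.349, -2.086, -0.0]
ft_force: [-0.6, -0.0, -0.8]
gripper_width: 0.209
```

```bash
python3 go.py .5936 -.0062 .062 -6.75; python3 -c "
from bench import robot
print(robot.sign_off())"
```

```text
t 20.65 pos [ 0.5934 -0.0059  0.0618] yaw -6.77 tilt 0.01 q [-0.03  0.5   1.75  0.    0.9   0.09] F [-0.6 -0.  -0.8] w 0.209
shift mm now axes [-0.2  0.2 -0.2] turn -0.02
shift mm after turn (ideal) [-0.2  0.2 -0.2]
the job is handed in; nothing more can be done
None
```

I slid the slit plate down into the lamp slot and let go of it. I then picked the tall stoppered cuvette up by its frosted sides, and the arm is still holding it upright on the beam in mid-gap. The job was handed in at 20.65 s.

- **Slit plate:** it touched bottom at the expected height, with about 7 N at most. After release, its handle top read about 126 mm above the bench, which matches fully home.
- **Cuvette:** the gripper is within 0.3 mm of the target position, with tilt 0.01° and yaw within 0.02°. That target rests on my camera fit of the photometer, good to about 1–2 mm. The detector-side window was seen at y ≈ -17.8 mm, against -18 expected. The grip was steady at about 17.8 mm opening.
- **Not seen:** the arm hid the cuvette from the top camera and the gripper hid part of it from the scene camera. Its lamp-side end was therefore not checked separately.
- **Other things:** everything else in the last picture looked unmoved; I did not measure it. No check failed or disagreed beyond camera noise of about 1 mm.

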